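Put the lathe tooling back in its trays

ROBOT

A 6-joint arm with a two-finger parallel gripper is mounted at the origin on the work surface. World frame = base frame: x ahead of the robot, y to its left, z up, the work surface at z = 0. Lengths are in m, angles in rad, forces in N, time in s.
With the tool pointing down it reaches from about 0.3 to 0.775 m from the base axis. Payload 14.6 kg.
Tool frame: the origin (TCP) lies at the very end of the fingers, on their centre line; the grasp point (between the pads) lies 19 mm behind it (ctrl.hold_point_z is the z of the grasp point in the tool frame, in m); z points along the fingers, y is the direction in which the jaws open and shut (so a half turn about z gives the same grasp; the last joint's range is limited). The gripper opens to 94 mm and grips with 3 to 60 N. Pads are 16 mm wide; open, the fingers measure 119 mm over their backs; the gripper's body (75 mm by 177 mm) begins 78 mm behind the grasp point.
Start: joints at [1.144, 0.3, 1.521, -0, 1.321, -0.067], TCP at [0.194, 0.515, 0.205] pointing down, gripper open.
Joint ranges: [-3.03, 3.03], [-0.79, 2.21], [0.23, 2.52], [-1.04, 4.18], [0, 3.07], [-2.55, 2.55]. Speed limits (rad/s): [2.22, 2.22, 2.57, 3.14, 3.14, 3.14].

INTERFACE

Orientations are given as [roll, pitch, yaw] about the fixed x, y, z axes, in that order (R = Rz(yaw) Ry(pitch) Rx(roll)).
In Python, from station import ctrl, cams, hand_in gives the robot as it stands.
- The arm moves only by the tool servo_tool, never from a script. Its argument "rows" is a list of rows, each a list of 7 numbers: the shift along the world's x, y, z in m, then the turn, a rotation vector about the world's x, y, z in rad, then the gripper command: -1 is shut, 1 is fully open, values between are in proportion. A call has exactly 8 rows; each row is the pose to reach, as a shift and turn from the pose measured when the call began; what a row does not reach only later rows make up. A row lasts 1/12 s, in which the tool goes at most 41.7 mm and 7.16 degrees, less where a joint would pass 70% of its speed; a pose out of reach is approached as far as the arm can. A call with a gripper value outside its range is refused whole. The fingers move at their own pace and stop on an object; "newtons" is the grip in N (left out, the last holds). Time passes only in rows, so rows that repeat a pose let the fingers close, or fill a call up. It gives the time, the measured TCP pose, the force and the opening at its end, in the units of the state.
- ctrl.get_obs(): the state, without advancing time (a new reading comes with each control period).
- cams.camera(name): name is "scene" or "top"; returns a dict with "image" (480x640x3 uint8, red, green, blue), "depth" (480x640 float32, m along the optical axis (not along the pixel's ray), 0 where there is no reading), "fx", "fy", "cx", "cy" (pixels), "dist_coeffs" ([k1, k2, p1, p2, k3] as OpenCV has them; the pictures are not rectified), "rvec" (rotation vector, rad) and "tvec" (3), from world to camera coordinates, as OpenCV has them. Camera axes: x right, y down, z forward; pixel columns grow to the right and rows downward; lengths in m; the calibration is good to about 2 mm. A picture is of the moment at which its call begins.
- hand_in(): hands the job in, once; it reports no verdict.
Trained networks look in a picture, given as the dict that the camera call returned (one of the last four; its "shot" number tells which), for a name from the list of things; names that differ only in an ending like _2 or _b are one class to them, and where a whole thing is asked for, a point or a joint stands for the part that bears it (a point fixed in the world has none). Each returns a list of dicts, best first, with "p" (0 to 1); they miss things now and then, are a little off and sometimes report something else, mostly with a low value. They report only what shows in the picture. A call takes as long as a camera call. They do not tell look-alikes from the thing itself.
- cams.spot_in(picture, name): "box" ([left, top, right, bottom] as shares, 0 to 1, of the picture: columns of its width, rows of its height, round what is visible of it).
- cams.place_of(picture, name): "at" ([column, row] as shares, 0 to 1, of the picture: columns of its width, rows of its height: a listed point, or the origin of a listed thing).
The state is a dict: "time_s": time; "qpos": joint angles; "joint_vel": joint speeds; "tau": joint torques, N m; "ee_pos": TCP position; "eef_rot": TCP orientation; "force": force on the tool from outside, world axes, zero at the start; "moment": the same for the moment, N m; "grip_width": finger opening in m.
Only numpy, scipy, OpenCV 4.12 (cv2) and the standard library are available. Lean on these libraries where they do the work, as an engineer would, in place of code of your own. Each camera call takes 0.05 s, during which the arm holds its last target.

TASK

Clear up after the lathe job: put each loose piece back in the grey tray that already holds its own kind, the two chuck jaws with the jaw, the two collets with the collet, and the chuck key in the wide compartment beside the hex key. Only one piece to a compartment, each resting flat on the compartment's floor the same way up as it is on the bench. Set them down rather than drop them, and leave the dial gauge and the grease tin where they are.

Things in the scene. Friction and masses are not known exactly. Their poses are not given: they have to be found in the camera images.
- jaw_a: Loose stepped chuck jaw, bright steel, standing on its base: 62 mm long (x), 20 mm wide (y); 16 mm high from x = 11 to 31 mm, 29 mm from -9 to 11, 42 mm from -31 to -9. Parallel sides, with a small groove 6 to 10 mm up; grip across y near x = -8 mm, upper half. About 0.28 kg. Origin: centre of the underside.
- jaw_b: Loose stepped chuck jaw, bright steel, standing on its base: 62 mm long (x), 20 mm wide (y); 16 mm high from x = 11 to 31 mm, 29 mm from -9 to 11, 42 mm from -31 to -9. Parallel sides, with a small groove 6 to 10 mm up; grip across y near x = -8 mm, upper half. About 0.28 kg. Origin: centre of the underside. Same as jaw_a; either may go in either empty place.
- collet_a: Loose round spring collet, bright steel, eight slits, 20 mm bore seen from above, standing small end down: 46 mm tall, foot 31 mm in diameter, widening to a 41 mm head (upright band 34 to 43 mm above the foot: grip it there from above, in any direction). About 0.22 kg. Origin: centre of the underside.
- collet_b: Loose round spring collet, bright steel, eight slits, 8 mm bore seen from above, standing small end down: 46 mm tall, foot 31 mm in diameter, widening to a 41 mm head (upright band 34 to 43 mm above the foot: grip it there from above, in any direction). About 0.22 kg. Origin: centre of the underside.
- chuck_key: Loose T-handled chuck key lying flat: dark shank 16 mm in diameter along x from -46 to 29 mm, 9 mm square drive on to x = 42 mm; cross bar 10 mm thick, 90 mm long along y at x = -38 mm, end knobs 16 mm. All their axes 8 mm up. Grip across the shank (along y), x from -18 to 18 mm. About 0.2 kg. Origin: underside, below the shank's axis.
- jaw_tray: Fixed grey drawer tray, walls and dividers 3 mm thick, 18 mm high in all, floor 3 mm thick. Origin: centre of its underside. 156 mm (y) by 96 mm (x); three compartments 48 mm (y) by 90 mm (x), centres at y = -51, 0, 51 mm. A fixed jaw, lengthwise along x, stands in the middle of the one at y = -51; the others are empty.
- collet_tray: Fixed grey drawer tray, walls and dividers 3 mm thick, 18 mm high in all, floor 3 mm thick. Origin: centre of its underside. 204 mm (y) by 70 mm (x); three compartments 64 by 64 mm, centres at y = -67, 0, 67 mm. A fixed collet stands in the middle of the one at y = -67; the others are empty.
- key_tray: Fixed grey drawer tray, walls and dividers 3 mm thick, 18 mm high in all, floor 3 mm thick. Origin: centre of its underside. 163 mm (y) by 122 mm (x); two compartments 116 mm long (x): one 36 mm wide, centre y = -60.5 mm, in which an L-shaped hex key lies (fixed), and an empty one 118 mm wide, centre y = 19.5 mm, for the chuck key, shank along x, either way round.
- dial_gauge: Bystander: loose dial indicator lying face up, white face, 57 mm in diameter, 21 mm high; stem and plunger reach 65 mm from the centre towards -x, a stub 37 mm towards +x. Origin: centre of the underside.
- grease_tin: Bystander: loose round tin, 60 mm in diameter, 52 mm high with its screw lid. Origin: centre of the underside.
Not all that is in view belongs to the job. Leave any pink or red look-alike of the jaw_a alone. What is shaped like the chuck_key but brown is not meant.

How it is judged:
At the end, for the whole second after the job is handed in: Jaws and collets upright (0.12 rad), each alone in an empty compartment of its tray (jaws within 18 mm, collets 16 mm of its centre per axis), key flat in the wide one (26 mm lengthwise, 20 mm sideways), origins under 8 mm (key 9) high in the tray, at rest; gauge and tin upright, moved under 20 mm ((((x of jaw_a in the frame of jaw_tray between -0.018 and 0.018 m and y of jaw_a in the frame of jaw_tray between -0.018 and 0.018 m and z of jaw_a in the frame of jaw_tray below 0.008 m and angle between jaw_a's own z axis and vertical below 0.12 rad) and (x of jaw_b in the frame of jaw_tray between -0.018 and 0.018 m and y of jaw_b in the frame of jaw_tray between 0.033 and 0.069 m and z of jaw_b in the frame of jaw_tray below 0.008 m and angle between jaw_b's own z axis and vertical below 0.12 rad)) or ((x of jaw_a in the frame of jaw_tray between -0.018 and 0.018 m and y of jaw_a in the frame of jaw_tray between 0.033 and 0.069 m and z of jaw_a in the frame of jaw_tray below 0.008 m and angle between jaw_a's own z axis and vertical below 0.12 rad) and (x of jaw_b in the frame of jaw_tray between -0.018 and 0.018 m and y of jaw_b in the frame of jaw_tray between -0.018 and 0.018 m and z of jaw_b in the frame of jaw_tray below 0.008 m and angle between jaw_b's own z axis and vertical below 0.12 rad))) and (((x of collet_a in the frame of collet_tray between -0.016 and 0.016 m and y of collet_a in the frame of collet_tray between -0.016 and 0.016 m and z of collet_a in the frame of collet_tray below 0.008 m and angle between collet_a's own z axis and vertical below 0.12 rad) and (x of collet_b in the frame of collet_tray between -0.016 and 0.016 m and y of collet_b in the frame of collet_tray between 0.051 and 0.083 m and z of collet_b in the frame of collet_tray below 0.008 m and angle between collet_b's own z axis and vertical below 0.12 rad)) or ((x of collet_a in the frame of collet_tray between -0.016 and 0.016 m and y of collet_a in the frame of collet_tray between 0.051 and 0.083 m and z of collet_a in the frame of collet_tray below 0.008 m and angle between collet_a's own z axis and vertical below 0.12 rad) and (x of collet_b in the frame of collet_tray between -0.016 and 0.016 m and y of collet_b in the frame of collet_tray between -0.016 and 0.016 m and z of collet_b in the frame of collet_tray below 0.008 m and angle between collet_b's own z axis and vertical below 0.12 rad))) and x of chuck_key in the frame of key_tray between -0.026 and 0.026 m and y of chuck_key in the frame of key_tray between -0.0005 and 0.0395 m and z of chuck_key in the frame of key_tray below 0.009 m and angle between each of chuck_key, dial_gauge, grease_tin's own z axis and vertical below 0.15 rad and linear speed of each of jaw_a, collet_a, chuck_key, jaw_b, collet_b below 0.02 m/s and distance of each of dial_gauge, grease_tin from where it was at the start of the episode below 0.02 m); the robot touches nothing.
It fails at once if the dial gauge or the grease tin is pushed more than 20 mm from its place (distance of any of dial_gauge, grease_tin from where it was at the start of the episode above 0.02 m).
It fails at once if a piece is dropped (falls free, faster than 0.8 m/s, about 30 mm of fall) ((linear speed of jaw_a above 0.8 m/s and contact force between jaw_a and the fingers below 0.1 N) or (linear speed of collet_a above 0.8 m/s and contact force between collet_a and the fingers below 0.1 N) or (linear speed of chuck_key above 0.8 m/s and contact force between chuck_key and the fingers below 0.1 N) or (linear speed of jaw_b above 0.8 m/s and contact force between jaw_b and the fingers below 0.1 N) or (linear speed of collet_b above 0.8 m/s and contact force between collet_b and the fingers below 0.1 N)).
It also fails if it takes over 120 s, if anything falls off the work surface, if the arm or the gripper's body presses on something with over 40 N, if the wrist force passes 120 N, or if a joint passes its speed limit or range.

## Working session

There is one attempt and no reset: what is moved stays moved. The work goes in short steps, Python scripts to look and compute and a tool call to move; the robot and the scene stay as the last step left them, time stands still between calls to the robot, and variables do not carry over. Pictures are saved under pics/ and viewed, and the job is handed in when it is done.

Besides the shell and the picture viewer there is one more tool, called after ">>>" by a JSON object that holds its "method" and its "body". servo_tool: Moves the arm, as the interface text tells. Its arguments: {"type":"object","properties":{"rows":{"type":"array"},"newtons":{"type":"number"}},"required":["rows"]}

```bash
mkdir -p pics; ls; cat > h.py <<'E'
import numpy as np, cv2
from station import ctrl,cams,hand_in
def save(p,n): cv2.imwrite('pics/'+n,cv2.cvtColor(p['image'],cv2.COLOR_RGB2BGR))
def K(p): return np.array([[p['fx'],0,p['cx']],[0,p['fy'],p['cy']],[0,0,1.]]),np.array(p['dist_coeffs'],float)
def ray(p,uv):
    k,d=K(p); n=cv2.undistortPoints(np.array(uv,float).reshape(-1,1,2),k,d).reshape(-1,2)
    R=cv2.Rodrigues(np.array(p['rvec'],float))[0]; t=np.array(p['tvec'],float).ravel()
    return -R.T@t, np.c_[n,np.ones(len(n))]@R
def onz(p,uv,z):
    c,r=ray(p,uv); return c+r*((z-c[2])/r[:,2])[:,None]
def dep(p,uv):
    c,r=ray(p,uv); uv=np.array(uv).reshape(-1,2).astype(int)
    return c+r*p['depth'][uv[:,1],uv[:,0]][:,None]
def proj(p,X):
    k,d=K(p); return cv2.projectPoints(np.array(X,float).reshape(-1,1,3),np.array(p['rvec'],float),np.array(p['tvec'],float),k,d)[0].reshape(-1,2)
E
python3 - <<'E'
from h import *
for n in ['top','scene']:
    p=cams.camera(n); save(p,n+'0.png')
    c,r=ray(p,[[320,240]]); print(n,c,r)
    for t in ['jaw_a','collet_a','chuck_key','jaw_tray','collet_tray','key_tray','dial_gauge','grease_tin']:
        for o in cams.place_of(p,t):
            uv=np.array(o['at'])*[640,480]; print(t,round(o['p'],2),uv.round(),onz(p,[uv],0.0).round(3)[0])
print(ctrl.get_obs())
E
```

```text
pics
top [ 0.30683087 -0.03241318  1.20253948] [[ 0.14378913  0.01105319 -0.98955784]]
jaw_a 0.86 [210. 331.] [0.283 0.222 0.   ]
jaw_a 0.83 [137. 308.] [0.334 0.382 0.   ]
jaw_a 0.81 [176. 299.] [0.354 0.299 0.   ]
jaw_a 0.62 [315. 253.] [ 0.452 -0.007  0.   ]
jaw_a 0.18 [240. 163.] [0.662 0.164 0.   ]
collet_a 0.84 [255. 254.] [0.452 0.125 0.   ]
collet_a 0.78 [373. 265.] [ 0.424 -0.137  0.   ]
chuck_key 0.92 [509. 298.] [ 0.35  -0.431  0.   ]
chuck_key 0.62 [450. 294.] [ 0.358 -0.305  0.   ]
chuck_key 0.52 [317. 160.] [ 0.666 -0.013  0.   ]
jaw_tray 0.79 [318. 158.] [ 0.672 -0.016  0.   ]
jaw_tray 0.46 [466. 215.] [ 0.535 -0.348  0.   ]
collet_tray 0.8 [468. 217.] [ 0.531 -0.352  0.   ]
key_tray 0.77 [164. 218.] [0.536 0.333 0.   ]
dial_gauge 0.9 [241. 162.] [0.663 0.162 0.   ]
dial_gauge 0.49 [163. 212.] [0.548 0.335 0.   ]
grease_tin 0.76 [390. 160.] [ 0.665 -0.181  0.   ]
scene [0.98600046 0.79581714 0.81309999] [[-0.38119724 -0.65825872 -0.64943544]]
jaw_a 0.77 [477. 308.] [0.349 0.294 0.   ]
jaw_a 0.77 [517. 334.] [0.329 0.38  0.   ]
jaw_a 0.62 [348. 240.] [0.456 0.002 0.   ]
[... 628 characters left out ...]
.   ]
grease_tin 0.64 [387. 275.] [0.446 0.134 0.   ]
{'time_s': 0.9, 'qpos': array([ 1.14442095e+00,  2.99867252e-01,  1.52101028e+00, -1.98730432e-05,
        1.32071578e+00, -6.65894955e-02]), 'joint_vel': array([ 0.00102214,  0.00019768, -0.00120861,  0.00049851, -0.00012705,
       -0.0021383 ]), 'tau': array([-9.98575306e-04, -5.31649125e+01, -3.52921522e+01,  7.08183507e-02,
        2.13332323e-02, -6.29549413e-05]), 'ee_pos': array([0.19363529, 0.51476728, 0.2054592 ]), 'eef_rot': array([-3.14159071e+00,  1.91681760e-05,  2.78181169e+00]), 'force': array([-0.42707599,  0.45323436, -0.2644069 ]), 'moment': array([0.03313066, 0.04918405, 0.0119807 ]), 'grip_width': 0.09374409989383009}
```

View pics/top0.png

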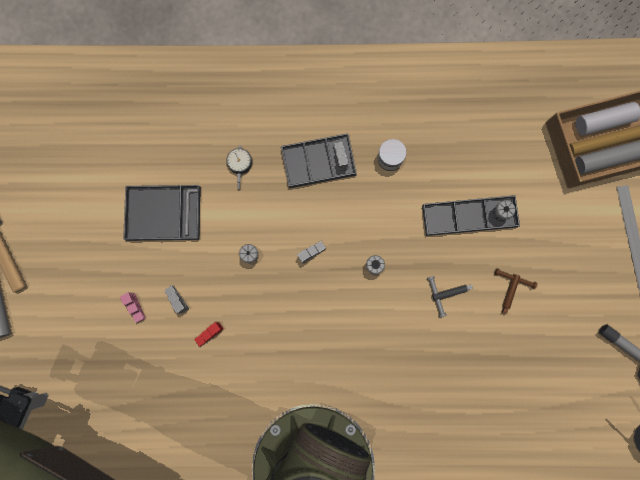

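View pics/scene0.png

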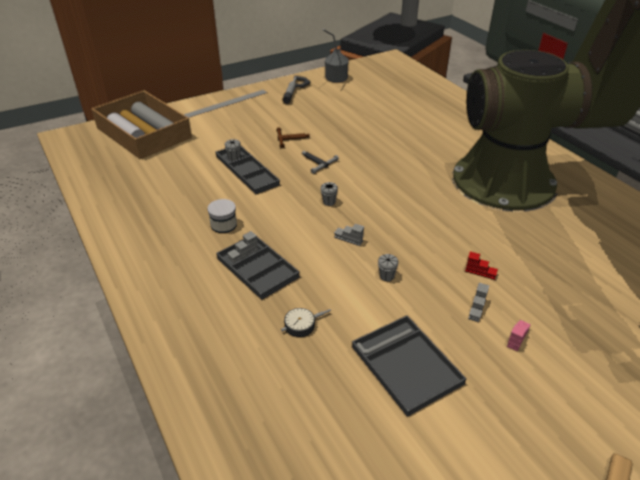

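The top picture shows the grey jaws at (176,299) and (312,253), with the pink and red look-alikes at (132,307) and (208,333). The collets are at (248,254) and (374,265), and the grey key at (450,293) with the brown one at (515,285). The trays are at (163,213) for the key, (318,160) for the jaws and (470,215) for the collets. Next I measure with depth from both views.

```bash
cat >> h.py <<'E'
def cloud(p):
    v,u=np.mgrid[0:480,0:640]; uv=np.c_[u.ravel(),v.ravel()]
    m=p['depth'].ravel()>0; uv=uv[m]
    c,r=ray(p,uv); return c+r*p['depth'].ravel()[m][:,None], uv
E
python3 - <<'E'
from h import *
P={n:cams.camera(n) for n in ['top','scene']}
import pickle; pickle.dump(P,open('P0.pkl','wb'))
obj={'jawL':(.345,.297),'jawM':(.455,-.005),'colL':(.447,.130),'colM':(.424,-.138),'key':(.36,-.303),'tin':(.66,-.18),'gauge':(.66,.162)}
for n,p in P.items():
    X,uv=cloud(p)
    for o,(x,y) in obj.items():
        m=(np.hypot(X[:,0]-x,X[:,1]-y)<.065)
        Y=X[m]; tab=Y[Y[:,2]<.006]; Y=Y[Y[:,2]>.007]
        if len(Y)<5: print(n,o,'none');continue
        r=cv2.minAreaRect(Y[:,:2].astype(np.float32)*1000)
        print(n,o,len(Y),'tablez',np.median(tab[:,2]).round(4),tab[:,2].std().round(4),'zmax',np.percentile(Y[:,2],[50,90,98]).round(4),'rect',np.round(r[0]),np.round(r[1]),round(r[2],1))
    for o,b in {'jt':(240+30,120,370,200),'ct':(410,185,530,245),'kt':(115,175,210,250)}.items():
        if n!='top':continue
        m=(uv[:,0]>b[0])&(uv[:,0]<b[2])&(uv[:,1]>b[1])&(uv[:,1]<b[3])&(X[:,2]>.011)&(X[:,2]<.03)
        if o=='jt': m&=X[:,1]>-.11
        r=cv2.minAreaRect(X[m][:,:2].astype(np.float32)*1000); print(o,m.sum(),r)
for k,b in {'a':(110,170,230,350),'b':(235,130,395,290),'c':(400,180,540,330)}.items():
    im=P['top']['image'][b[1]:b[3],b[0]:b[2]]; s=min(800/im.shape[1],600/im.shape[0])
    cv2.imwrite(f'pics/crop_{k}.png',cv2.resize(im,None,fx=s,fy=s,interpolation=cv2.INTER_CUBIC)[:,:,::-1]); print(k,b,s)
E
```

```text
top jawL 317 tablez -0.0004 0.0024 zmax [0.0278 0.043  0.0457] rect [357. 291.] [62. 34.] 35.5
top jawM 285 tablez -0.0005 0.0023 zmax [0.0281 0.0427 0.0444] rect [445.  10.] [28. 89.] 41.4
top colL 289 tablez -0.0006 0.0023 zmax [0.0452 0.048  0.0501] rect [440. 122.] [71. 40.] 56.1
top colM 284 tablez -0.0005 0.0023 zmax [0.0451 0.0482 0.0495] rect [ 425. -122.] [72. 71.] 74.8
top key 442 tablez -0.0005 0.0023 zmax [0.0129 0.0162 0.0187] rect [ 355. -301.] [93. 87.] 89.9
top tin 690 tablez -0.0005 0.0024 zmax [0.0507 0.0541 0.056 ] rect [ 656. -170.] [58. 90.] 52.5
top gauge 548 tablez -0.0004 0.0023 zmax [0.0194 0.0228 0.0246] rect [653. 160.] [75. 98.] 58.5
jt 606 ((663.2069702148438, -17.376869201660156), (98.1194076538086, 155.85012817382812), 10.634160041809082)
ct 558 ((533.0782470703125, -353.4178466796875), (70.7746353149414, 204.38339233398438), 4.609052658081055)
kt 649 ((545.5741577148438, 333.88702392578125), (122.84556579589844, 166.21722412109375), 0.25176215171813965)
scene jawL 405 tablez 0.0001 0.0015 zmax [0.0283 0.0423 0.044 ] rect [352. 296.] [67. 20.] 36.1
scene jawM 383 tablez -0.0003 0.0018 zmax [0.0257 0.0419 0.0437] rect [455.   1.] [26. 63.] 32.2
scene colL 424 tablez -0.0003 0.0016 zmax [0.0426 0.0468 0.0483] rect [451. 138.] [39. 39.] 61.6
scene colM 321 tablez -0.0002 0.0017 zmax [0.0398 0.0467 0.0486] rect [ 425. -135.] [39. 40.] 13.4
scene key 236 tablez -0.0002 0.0019 zmax [0.0122 0.0162 0.0182] rect [ 351. -292.] [99. 84.] 76.2
scene tin 774 tablez -0.0004 0.0018 zmax [0.0476 0.0526 0.054 ] rect [ 671. -177.] [64. 59.] 87.2
scene gauge 765 tablez -0.0002 0.0016 zmax [0.0195 0.0217 0.0228] rect [653. 159.] [92. 58.] 24.2
a (110, 170, 230, 350) 3.3333333333333335
b (235, 130, 395, 290) 3.75
c (400, 180, 540, 330) 4.0
```

```bash
cat > fit.py <<'E'
from h import *
from scipy.optimize import least_squares
def box(q,lo,hi):
    lo=np.array(lo);hi=np.array(hi);d=np.abs(q-(lo+hi)/2)-(hi-lo)/2
    return np.linalg.norm(np.maximum(d,0),axis=1)+np.minimum(d.max(1),0)
def cyl(q,ax,c,r,lo,hi):
    o=[i for i in range(3) if i!=ax]; rad=np.hypot(q[:,o[0]]-c[0],q[:,o[1]]-c[1])-r
    l=np.abs(q[:,ax]-(lo+hi)/2)-(hi-lo)/2
    return np.hypot(np.maximum(rad,0),np.maximum(l,0))+np.minimum(np.maximum(rad,l),0)
m=.001
def jaw(q): return np.min([box(q,(a*m,-.01,0),(b*m,.01,h*m)) for a,b,h in [(11,31,16),(-9,11,29),(-31,-9,42)]],0)
def collet(q):
    # cone-ish: foot r15.5 -> head 20.5
    return np.min([cyl(q,2,(0,0),.0205,.034,.043),cyl(q,2,(0,0),.0155,0,.02),cyl(q,2,(0,0),.0195,.02,.0455)],0)
def key(q): return np.min([cyl(q,0,(0,.008),.008,-.046,.029),box(q,(.029,-.0045,.0035),(.042,.0045,.0125)),cyl(q,1,(-.038,.008),.005,-.045,.045),cyl(q,1,(-.038,.008),.008,-.045,-.037),cyl(q,1,(-.038,.008),.008,.037,.045)],0)
def tray(X,Y,ws):
    def f(q):
        L=[box(q,(-X/2,-Y/2,0),(X/2,Y/2,.003)),box(q,(-X/2,-Y/2,0),(-X/2+.003,Y/2,.018)),box(q,(X/2-.003,-Y/2,0),(X/2,Y/2,.018))]
        L+=[box(q,(-X/2,y-.0015,0),(X/2,y+.0015,.018)) for y in [-Y/2+.0015,Y/2-.0015]+ws]
        return np.min(L,0)
    return f
models={'jaw':jaw,'collet':collet,'key':key,
 'jt':tray(.096,.156,[-.0255,.0255]),'ct':tray(.07,.204,[-.0335,.0335]),'kt':tray(.122,.163,[-.041])}
def fit(X,model,x0,rad,zlo=.004,zhi=.06,it=4):
    best=None; f=models[model]; x=np.array(x0,float)
    for k in range(it):
        s=X[(np.hypot(X[:,0]-x[0],X[:,1]-x[1])<rad)&(X[:,2]>zlo)&(X[:,2]<zhi)]
        def q(v):
            c,sn=np.cos(v[2]),np.sin(v[2]); d=s-[v[0],v[1],0]
            return np.c_[c*d[:,0]+sn*d[:,1],-sn*d[:,0]+c*d[:,1],s[:,2]]
        r=least_squares(lambda v:f(q(v)),x,loss='soft_l1',f_scale=.002,x_scale=[.01,.01,.1]); x=r.x
    return x,r.cost/len(s)*1e6,np.median(np.abs(f(q(x))))*1000,len(s)
E
python3 - <<'E'
from fit import *; import pickle
P=pickle.load(open('P0.pkl','rb'))
A=cloud(P['top'])[0];B=cloud(P['scene'])[0]
g={'jawL':('jaw',.352,.296,.036,[0,1.57,3.14,-1.57]+[.6,-.6,2.2,-2.2]),'jawM':('jaw',.453,0,.036,[.6,-.6,2.2,-2.2,1,-1]),
'colL':('collet',.45,.132,.03,[0]),'colM':('collet',.425,-.137,.03,[0]),'key':('key',.36,-.305,.062,[-1.3,-.3,1.2,2.9]),
'jt':('jt',.663,-.017,.09,[.18]),'ct':('ct',.533,-.353,.11,[.08]),'kt':('kt',.545,.334,.1,[0])}
for n,X in {'top':A,'scene':B,'both':np.r_[A,B]}.items():
  for o,(mo,x,y,rad,ys) in g.items():
    kw=dict(zhi=.022) if o[1]=='t' else {}
    if o=='jt' or o=='ct': # drop filled end
        yw=ys[0]; yy=-np.sin(yw)*(X[:,0]-x)+np.cos(yw)*(X[:,1]-y); Z=X[~((yy<-.03)&(yy>-.095)&(abs(np.cos(yw)*(X[:,0]-x)+np.sin(yw)*(X[:,1]-y))<.03))] ; kw['zlo']=-.001 if 0 else .001
    elif o=='kt': Z=X[~((X[:,1]-y<-.045)&(X[:,1]-y>-.077)&(abs(X[:,0]-x)<.055))]; kw['zlo']=.001
    else: Z=X
    R=sorted([fit(Z,mo,(x,y,a),rad,**kw) for a in ys],key=lambda r:r[1])
    print(n,o,[(r[0].round(4).tolist(),round(r[1],3),round(r[2],2),r[3]) for r in R[:2]])
E
```

```text
top jawL [([0.353, 0.2969, 0.6484], np.float64(1.972), np.float64(0.95), 342), ([0.353, 0.2969, 0.6484], np.float64(1.972), np.float64(0.95), 342)]
top jawM [([0.4552, -0.002, -0.9936], np.float64(1.545), np.float64(1.13), 297), ([0.4552, -0.002, -0.9936], np.float64(1.545), np.float64(1.13), 297)]
top colL [([0.4481, 0.1356, 50437.1667], np.float64(1.732), np.float64(1.34), 295)]
top colM [([0.4212, -0.138, 509.6186], np.float64(1.763), np.float64(1.31), 289)]
top key [([0.3652, -0.3107, -1.3222], np.float64(5.248), np.float64(1.33), 510), ([0.3652, -0.3107, -1.3222], np.float64(5.248), np.float64(1.33), 510)]
top jt [([0.663, -0.0151, 0.1863], np.float64(6.746), np.float64(1.21), 2382)]
top ct [([0.532, -0.3512, 0.0641], np.float64(23.98), np.float64(1.7), 2947)]
top kt [([0.5442, 0.3337, -0.0101], np.float64(5.003), np.float64(1.15), 3275)]
scene jawL [([0.3522, 0.2962, 0.5852], np.float64(1.055), np.float64(1.0), 423), ([0.3522, 0.2962, 0.5852], np.float64(1.055), np.float64(1.0), 423)]
scene jawM [([0.4548, -0.0006, -1.0204], np.float64(0.882), np.float64(0.93), 428), ([0.4548, 
[... 792 characters left out ...]
.4549, -0.0008, -1.0156], np.float64(1.24), np.float64(1.02), 726), ([0.4549, -0.0008, -1.0156], np.float64(1.24), np.float64(1.02), 726)]
both colL [([0.449, 0.1357, 1100.238], np.float64(1.235), np.float64(1.11), 737)]
both colM [([0.4223, -0.1379, -3787.3316], np.float64(1.452), np.float64(1.25), 622)]
both key [([0.3658, -0.3104, -1.3035], np.float64(4.063), np.float64(1.26), 771), ([0.3658, -0.3104, -1.3035], np.float64(4.063), np.float64(1.26), 771)]
both jt [([0.6637, -0.0152, 0.1842], np.float64(5.29), np.float64(1.04), 4846)]
both ct [([0.534, -0.3515, 0.078], np.float64(21.061), np.float64(1.41), 4438)]
both kt [([0.5459, 0.3341, 0.0082], np.float64(3.909), np.float64(0.98), 8889)]
```

View pics/crop_a.png

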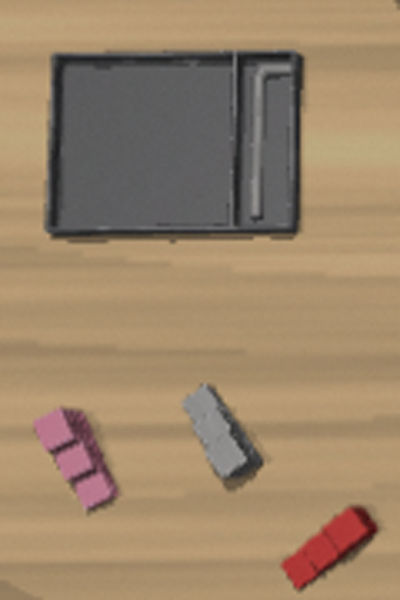

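View pics/crop_b.png

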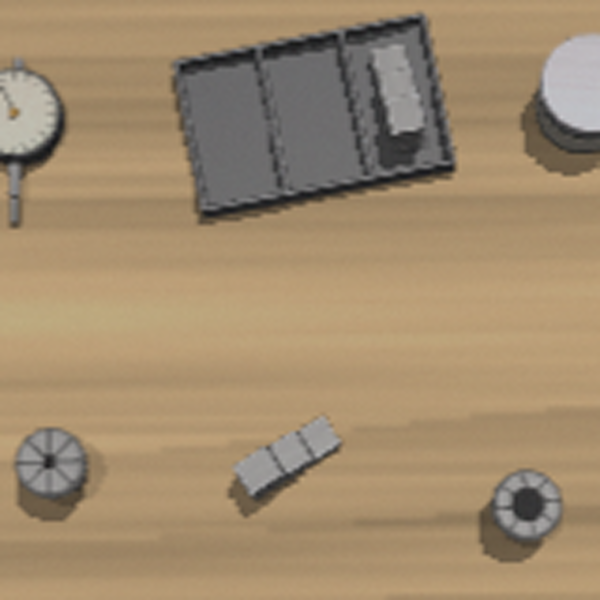

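View pics/crop_c.png

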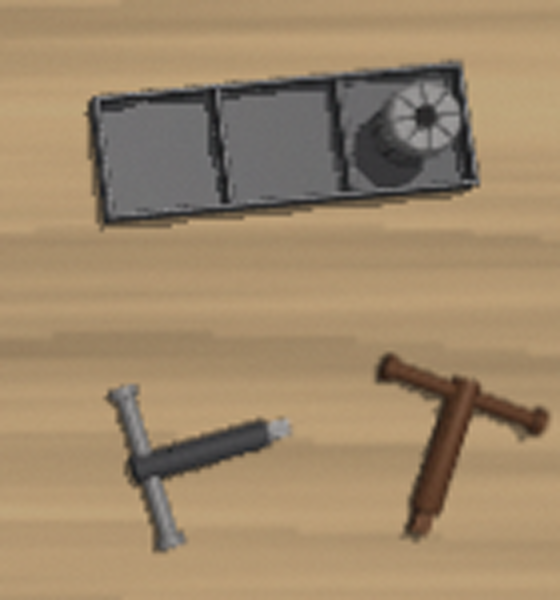

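The fits agree between the two views to 1–3 mm, and the heights are as stated (42, 46 and 16 mm). I start with the left jaw.

>>> {"method": "servo_tool", "body": {"rows": [[0.019, -0.028, -0.01, 0, 0, 0.12, 0], [0.038, -0.056, -0.02, 0, 0, 0.24, 0], [0.057, -0.084, -0.03, 0, 0, 0.36, 0], [0.076, -0.112, -0.04, 0, 0, 0.48, 0], [0.095, -0.14, -0.05, 0, 0, 0.6, 0], [0.114, -0.168, -0.06, 0, 0, 0.72, 0], [0.133, -0.196, -0.075, 0, 0, 0.85, 0], [0.152, -0.223, -0.085, 0, 0, 0.975, 0]], "newtons": 35}}

```text
time_s: 1.67
ee_pos: [0.344, 0.2936, 0.121]
eef_rot: [-3.142, 0.0, -2.561]
force: [0.6, 1.6, 0.4]
grip_width: 0.0477
```

>>> {"method": "servo_tool", "body": {"rows": [[0.001, -0.001, -0.005, 0, 0, 0.02, 0], [0.002, -0.002, -0.025, 0, 0, 0.055, 0], [0.002, -0.002, -0.045, 0, 0, 0.055, 0], [0.002, -0.002, -0.065, 0, 0, 0.055, 0], [0.002, -0.002, -0.08, 0, 0, 0.055, 0], [0.002, -0.002, -0.093, 0, 0, 0.055, 0], [0.002, -0.002, -0.102, 0, 0, 0.055, 0], [0.002, -0.002, -0.102, 0, 0, 0.055, 0]]}}

```text
time_s: 2.33
ee_pos: [0.3454, 0.2912, 0.0177]
eef_rot: [3.142, -0.002, -2.506]
force: [-0.7, 0.2, -0.2]
grip_width: 0.0469
```

>>> {"method": "servo_tool", "body": {"rows": [[0, 0, 0, 0, 0, 0, -0.3], [0, 0, 0, 0, 0, 0, -0.5], [0, 0, 0, 0, 0, 0, -0.8], [0, 0, 0, 0, 0, 0, -1], [0, 0, 0, 0, 0, 0, -1], [0, 0, 0, 0, 0, 0, -1], [0, 0, 0, 0, 0, 0, -1], [0, 0, 0, 0, 0, 0, -1]]}}

```text
time_s: 3.0
ee_pos: [0.3456, 0.2914, 0.0182]
eef_rot: [3.142, -0.001, -2.506]
force: [-1.5, 0.4, 5.7]
grip_width: 0.0194
```

>>> {"method": "servo_tool", "body": {"rows": [[0, 0, 0.005, 0, 0, 0, -1], [0, 0, 0.015, 0, 0, 0, -1], [0, 0, 0.03, 0, 0, 0, -1], [0, 0, 0.045, 0, 0, 0, -1], [0, 0, 0.06, 0, 0, 0, -1], [0, 0, 0.075, 0, 0, 0, -1], [0, 0, 0.085, 0, 0, 0, -1], [0, 0, 0.09, 0, 0, 0, -1]]}}

```text
time_s: 3.67
ee_pos: [0.346, 0.2916, 0.1099]
eef_rot: [3.142, 0.001, -2.506]
force: [0.6, 0.4, -2.5]
grip_width: 0.0198
```

```bash
python3 - <<'E'
from h import *
p=cams.camera('scene'); save(p,'s1.png'); print(ctrl.get_obs()['grip_width'],ctrl.get_obs()['ee_pos'])
E
```

```text
0.019833522655732256 [0.34602202 0.29170973 0.10990507]
```

View pics/s1.png

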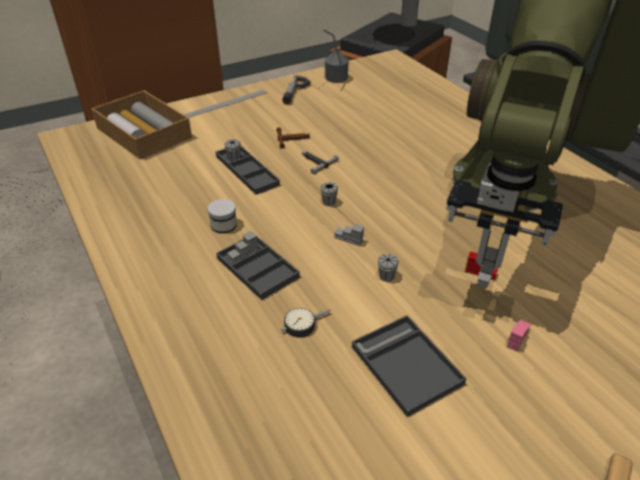

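The jaw hangs upright in the fingers at about (487,270). I carry it to the jaw tray.

>>> {"method": "servo_tool", "body": {"rows": [[0.01, -0.008, 0, 0, 0, -0.03, -1], [0.03, -0.025, 0, 0, 0, -0.08, -1], [0.055, -0.047, 0, 0, 0, -0.14, -1], [0.08, -0.069, 0, 0, 0, -0.2, -1], [0.105, -0.09, 0, 0, 0, -0.26, -1], [0.13, -0.112, 0, 0, 0, -0.32, -1], [0.155, -0.133, 0, 0, 0, -0.38, -1], [0.18, -0.155, 0, 0, 0, -0.45, -1]]}}

```text
time_s: 4.38
ee_pos: [0.5267, 0.1353, 0.1091]
eef_rot: [3.142, -0.001, -2.959]
force: [0.7, 1.0, -2.7]
grip_width: 0.0199
```

>>> {"method": "servo_tool", "body": {"rows": [[0.025, -0.021, 0, 0, 0, 0, -1], [0.05, -0.043, 0, 0, 0, 0, -1], [0.07, -0.06, 0, 0, 0, 0, -1], [0.09, -0.077, 0, 0, 0, 0, -1], [0.105, -0.09, 0, 0, 0, 0, -1], [0.115, -0.098, 0, 0, 0, 0, -1], [0.12, -0.103, 0, 0, 0, 0, -1], [0.12, -0.103, 0, 0, 0, 0, -1]]}}

```text
time_s: 5.05
ee_pos: [0.6468, 0.0315, 0.1079]
eef_rot: [3.141, -0.002, -2.96]
force: [-0.5, 0.1, -2.9]
grip_width: 0.0194
```

>>> {"method": "servo_tool", "body": {"rows": [[0, 0.002, -0.015, 0, 0, 0, -1], [0, 0.002, -0.03, 0, 0, 0, -1], [0, 0.002, -0.045, 0, 0, 0, -1], [0, 0.002, -0.058, 0, 0, 0, -1], [0, 0.002, -0.068, 0, 0, 0, -1], [0, 0.002, -0.075, 0, 0, 0, -1], [0, 0.002, -0.079, 0, 0, 0, -1], [0, 0.002, -0.081, 0, 0, 0, -1]]}}

```text
time_s: 5.72
ee_pos: [0.6467, 0.0336, 0.0266]
eef_rot: [3.141, -0.002, -2.96]
force: [-0.1, -0.1, -3.6]
grip_width: 0.0201
```

>>> {"method": "servo_tool", "body": {"rows": [[0, 0, -0.001, 0, 0, 0, -1], [0, 0, -0.002, 0, 0, 0, -1], [0, 0, -0.003, 0, 0, 0, -1], [0, 0, -0.004, 0, 0, 0, -1], [0, 0, -0.0045, 0, 0, 0, -1], [0, 0, -0.005, 0, 0, 0, -1], [0, 0, -0.005, 0, 0, 0, -1], [0, 0, -0.005, 0, 0, 0, -1]]}}

```text
time_s: 6.38
ee_pos: [0.6467, 0.0336, 0.0216]
eef_rot: [3.141, -0.002, -2.96]
force: [0.4, -0.5, -3.3]
grip_width: 0.0196
```

>>> {"method": "servo_tool", "body": {"rows": [[0, 0, -0.0005, 0, 0, 0, -1], [0, 0, -0.001, 0, 0, 0, -1], [0, 0, -0.001, 0, 0, 0, -0.55], [0, 0, -0.001, 0, 0, 0, -0.4], [0, 0, -0.001, 0, 0, 0, -0.2], [0, 0, -0.001, 0, 0, 0, -0.15], [0, 0, -0.001, 0, 0, 0, -0.15], [0, 0, -0.001, 0, 0, 0, -0.15]]}}

```text
time_s: 7.05
ee_pos: [0.6468, 0.0336, 0.0206]
eef_rot: [3.141, -0.002, -2.96]
force: [-0.5, 0.8, -0.1]
grip_width: 0.0396
```

>>> {"method": "servo_tool", "body": {"rows": [[0, 0, 0.005, 0, 0, 0, -0.15], [0, 0, 0.015, 0, 0, 0, -0.15], [0, 0, 0.03, 0, 0, 0, -0.15], [0, 0, 0.045, 0, 0, 0, -0.15], [0, 0, 0.06, 0, 0, 0, -0.15], [0, 0, 0.07, 0, 0, 0, -0.15], [0, 0, 0.08, 0, 0, 0, -0.1], [0, 0, 0.08, 0, 0, 0, 0]]}}

```text
time_s: 7.72
ee_pos: [0.6476, 0.0336, 0.1031]
eef_rot: [-3.141, 0.001, -2.96]
force: [0.6, 0.2, 0.9]
grip_width: 0.0453
```

>>> {"method": "servo_tool", "body": {"rows": [[-0.02, -0.003, 0, 0, 0, -0.12, 0], [-0.045, -0.006, 0, 0, 0, -0.24, 0], [-0.07, -0.01, 0, 0, 0, -0.36, 0], [-0.1, -0.014, 0, 0, 0, -0.48, 0], [-0.13, -0.018, 0, 0, 0, -0.6, 0], [-0.155, -0.022, 0, 0, 0, -0.72, 0], [-0.18, -0.026, 0, 0, 0, -0.85, 0], [-0.197, -0.028, 0, 0, 0, -0.98, 0]]}}

```text
time_s: 8.38
ee_pos: [0.4484, 0.0054, 0.1026]
eef_rot: [-3.14, -0.0, 2.347]
force: [0.4, 0.1, -0.6]
grip_width: 0.047
```

```bash
python3 - <<'E'
from fit import *
A=cloud(cams.camera('top'));p=cams.camera('scene'); save(p,'s2.png'); B=cloud(p)[0]
for x,y,m,ya in [(.6544,.0349,'jaw',.18),(.4549,-.0008,'jaw',-1.016)]: print(fit(B,m,(x,y,ya),.034,zlo=.006))
E
```

```text
(array([0.65674829, 0.03495348, 0.15511744]), np.float64(7.666212914062442), np.float64(2.091388022085562), 705)
(array([ 4.54990961e-01, -1.45290592e-04, -9.90003191e-01]), np.float64(0.8709090841131534), np.float64(0.9162129048118848), 397)
```

View pics/s2.png

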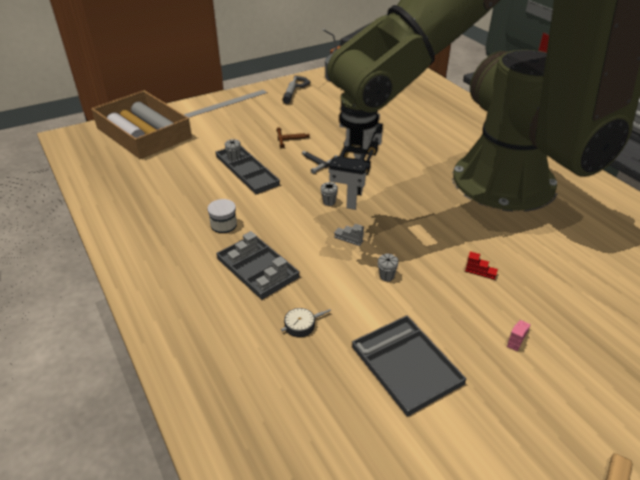

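The first jaw stands in its compartment at about (270,275), and the second is below the gripper at (350,235).

>>> {"method": "servo_tool", "body": {"rows": [[0.001, 0, -0.005, 0, 0, -0.1, 0], [0.0025, 0.0005, -0.015, 0, 0, -0.221, 0], [0.0025, 0.0005, -0.03, 0, 0, -0.221, 0], [0.0025, 0.0005, -0.045, 0, 0, -0.221, 0], [0.0025, 0.0005, -0.06, 0, 0, -0.221, 0], [0.0025, 0.0005, -0.075, 0, 0, -0.221, 0], [0.0025, 0.0005, -0.084, 0, 0, -0.221, 0], [0.0025, 0.0005, -0.084, 0, 0, -0.221, 0]]}}

```text
time_s: 9.15
ee_pos: [0.4509, 0.0061, 0.0172]
eef_rot: [-3.138, -0.002, 2.131]
force: [0.4, 0.8, 0.2]
grip_width: 0.0468
```

>>> {"method": "servo_tool", "body": {"rows": [[0, 0, 0, 0, 0, 0, -0.3], [0, 0, 0, 0, 0, 0, -0.5], [0, 0, 0, 0, 0, 0, -0.8], [0, 0, 0, 0, 0, 0, -1], [0, 0, 0, 0, 0, 0, -1], [0, 0, 0, 0, 0, 0, -1], [0, 0, 0, 0, 0, 0, -1], [0, 0, 0, 0, 0, 0, -1]]}}

```text
time_s: 9.82
ee_pos: [0.4513, 0.006, 0.0177]
eef_rot: [-3.139, -0.001, 2.131]
force: [-1.2, 0.7, 5.2]
grip_width: 0.0199
```

>>> {"method": "servo_tool", "body": {"rows": [[0, 0, 0.005, 0, 0, 0, -1], [0, 0, 0.015, 0, 0, 0, -1], [0, 0, 0.03, 0, 0, 0, -1], [0, 0, 0.045, 0, 0, 0, -1], [0, 0, 0.06, 0, 0, 0, -1], [0, 0, 0.075, 0, 0, 0, -1], [0, 0, 0.085, 0, 0, 0, -1], [0, 0, 0.09, 0, 0, 0, -1]]}}

```text
time_s: 10.48
ee_pos: [0.4517, 0.006, 0.1094]
eef_rot: [-3.141, 0.0, 2.131]
force: [-0.5, -0.6, -2.1]
grip_width: 0.0197
```

>>> {"method": "servo_tool", "body": {"rows": [[0.01, -0.001, 0, 0, 0, 0.08, -1], [0.03, -0.003, 0, 0, 0, 0.19, -1], [0.055, -0.006, 0, 0, 0, 0.3, -1], [0.08, -0.009, 0, 0, 0, 0.41, -1], [0.105, -0.012, 0, 0, 0, 0.52, -1], [0.13, -0.015, 0, 0, 0, 0.63, -1], [0.155, -0.018, 0, 0, 0, 0.74, -1], [0.18, -0.02, 0, 0, 0, 0.85, -1]]}}

```text
time_s: 11.15
ee_pos: [0.6324, -0.0142, 0.1087]
eef_rot: [-3.141, -0.001, 2.987]
force: [0.3, -0.2, -2.8]
grip_width: 0.0194
```

>>> {"method": "servo_tool", "body": {"rows": [[0.01, -0.001, 0, 0, 0, 0.11, -1], [0.018, -0.002, 0, 0, 0, 0.22, -1], [0.024, -0.003, 0, 0, 0, 0.3, -1], [0.024, -0.003, 0, 0, 0, 0.345, -1], [0.024, -0.003, -0.01, 0, 0, 0.345, -1], [0.024, -0.003, -0.02, 0, 0, 0.345, -1], [0.024, -0.003, -0.03, 0, 0, 0.345, -1], [0.024, -0.003, -0.035, 0, 0, 0.345, -1]]}}

```text
time_s: 11.82
ee_pos: [0.6554, -0.0171, 0.0712]
eef_rot: [-3.141, -0.004, -2.953]
force: [0.2, 0.6, -3.3]
grip_width: 0.0199
```

>>> {"method": "servo_tool", "body": {"rows": [[0, 0, -0.01, 0, 0, 0, -1], [0, 0, -0.02, 0, 0, 0, -1], [0, 0, -0.03, 0, 0, 0, -1], [0, 0, -0.038, 0, 0, 0, -1], [0, 0, -0.043, 0, 0, 0, -1], [0, 0, -0.046, 0, 0, 0, -1], [0, 0, -0.048, 0, 0, 0, -1], [0, 0, -0.049, 0, 0, 0, -1]]}}

```text
time_s: 12.48
ee_pos: [0.6555, -0.0171, 0.0222]
eef_rot: [-3.141, -0.004, -2.953]
force: [-0.4, -0.4, -2.8]
grip_width: 0.0197
```

>>> {"method": "servo_tool", "body": {"rows": [[0, 0, -0.001, 0, 0, 0, -1], [0, 0, -0.0015, 0, 0, 0, -1], [0, 0, -0.002, 0, 0, 0, -0.55], [0, 0, -0.002, 0, 0, 0, -0.4], [0, 0, -0.002, 0, 0, 0, -0.2], [0, 0, -0.002, 0, 0, 0, -0.15], [0, 0, -0.002, 0, 0, 0, -0.15], [0, 0, -0.002, 0, 0, 0, -0.15]]}}

```text
time_s: 13.15
ee_pos: [0.6556, -0.0171, 0.0203]
eef_rot: [-3.141, -0.004, -2.953]
force: [0.0, -1.0, -0.2]
grip_width: 0.0401
```

>>> {"method": "servo_tool", "body": {"rows": [[0, 0, 0.005, 0, 0, 0, -0.15], [0, 0, 0.015, 0, 0, 0, -0.15], [0, 0, 0.03, 0, 0, 0, -0.15], [0, 0, 0.045, 0, 0, 0, -0.15], [0, 0, 0.06, 0, 0, 0, -0.15], [0, 0, 0.07, 0, 0, 0, -0.15], [0, 0, 0.08, 0, 0, 0, 0], [0, 0, 0.09, 0, 0, 0, 0.4]]}}

```text
time_s: 13.82
ee_pos: [0.6555, -0.0171, 0.1113]
eef_rot: [-3.141, -0.003, -2.953]
force: [0.7, -0.8, 0.4]
grip_width: 0.0499
```

>>> {"method": "servo_tool", "body": {"rows": [[-0.015, 0.01, 0, 0, 0, -0.1, 0.5], [-0.04, 0.03, 0, 0, 0, -0.22, 0.5], [-0.07, 0.05, 0, 0, 0, -0.34, 0.5], [-0.1, 0.072, 0, 0, 0, -0.46, 0.5], [-0.13, 0.095, 0, 0, 0, -0.58, 0.5], [-0.16, 0.118, 0, 0, 0, -0.7, 0.5], [-0.187, 0.138, 0, 0, 0, -0.82, 0.5], [-0.2065, 0.153, 0, 0, 0, -0.93, 0.5]]}}

```text
time_s: 14.48
ee_pos: [0.4468, 0.137, 0.1115]
eef_rot: [-3.141, -0.004, 2.395]
force: [0.8, -0.4, -0.1]
grip_width: 0.0707
```

```bash
python3 - <<'E'
from fit import *
p=cams.camera('scene'); save(p,'s3.png'); B=cloud(p)[0]
print(fit(B,'collet',(.449,.1357,0),.03)[0][:2])
E
```

```text
[0.44942718 0.13574224]
```

View pics/s3.png

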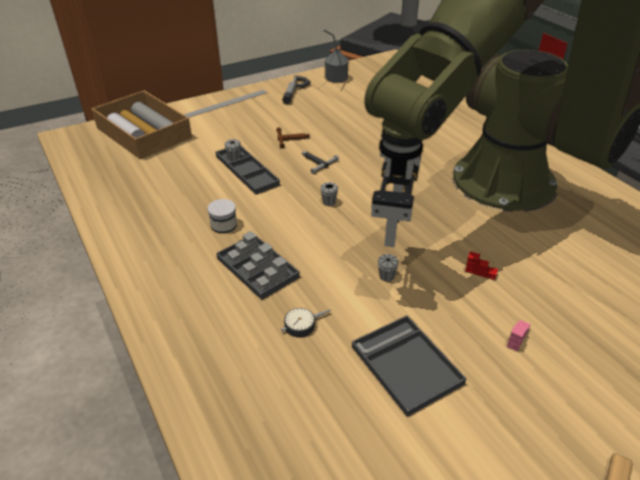

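Both jaws stand in the tray at about (258,260), and collet L at (388,267) is under the gripper. I lower to TCP z = 0.020, which puts the pad centre near 39 mm.

>>> {"method": "servo_tool", "body": {"rows": [[0.0025, -0.0015, -0.01, 0, 0, 0, 0.5], [0.0025, -0.0015, -0.025, 0, 0, 0, 0.5], [0.0025, -0.0015, -0.04, 0, 0, 0, 0.5], [0.0025, -0.0015, -0.055, 0, 0, 0, 0.5], [0.0025, -0.0015, -0.07, 0, 0, 0, 0.5], [0.0025, -0.0015, -0.082, 0, 0, 0, 0.5], [0.0025, -0.0015, -0.09, 0, 0, 0, 0.5], [0.0025, -0.0015, -0.091, 0, 0, 0, 0.5]]}}

```text
time_s: 15.2
ee_pos: [0.4469, 0.1365, 0.0188]
eef_rot: [-3.138, -0.006, 2.386]
force: [-0.4, -0.1, 0.9]
grip_width: 0.0706
```

>>> {"method": "servo_tool", "body": {"rows": [[0, 0, 0, 0, 0, 0, 0.2], [0, 0, 0, 0, 0, 0, 0], [0, 0, 0, 0, 0, 0, -0.3], [0, 0, 0, 0, 0, 0, -1], [0, 0, 0, 0, 0, 0, -1], [0, 0, 0, 0, 0, 0, -1], [0, 0, 0, 0, 0, 0, -1], [0, 0, 0, 0, 0, 0, -1]]}}

```text
time_s: 15.87
ee_pos: [0.4474, 0.1367, 0.0192]
eef_rot: [-3.139, -0.005, 2.386]
force: [0.9, 2.1, 5.4]
grip_width: 0.04
```

>>> {"method": "servo_tool", "body": {"rows": [[0, 0, 0.005, 0, 0, 0, -1], [0, 0, 0.015, 0, 0, 0, -1], [0, 0, 0.03, 0, 0, 0, -1], [0, 0, 0.045, 0, 0, 0, -1], [0, 0, 0.06, 0, 0, 0, -1], [0, 0, 0.075, 0, 0, 0, -1], [0, 0, 0.085, 0, 0, 0, -1], [0, 0, 0.09, 0, 0, 0, -1]]}}

```text
time_s: 16.53
ee_pos: [0.4477, 0.1367, 0.1108]
eef_rot: [-3.141, -0.005, 2.386]
force: [-0.4, 0.0, -2.0]
grip_width: 0.0397
```

>>> {"method": "servo_tool", "body": {"rows": [[0.002, -0.01, 0, 0, 0, -0.04, -1], [0.006, -0.035, 0, 0, 0, -0.12, -1], [0.011, -0.065, 0, 0, 0, -0.2, -1], [0.017, -0.097, 0, 0, 0, -0.28, -1], [0.023, -0.13, 0, 0, 0, -0.36, -1], [0.029, -0.163, 0, 0, 0, -0.44, -1], [0.035, -0.197, 0, 0, 0, -0.52, -1], [0.041, -0.23, 0, 0, 0, -0.6, -1]]}}

```text
time_s: 17.2
ee_pos: [0.488, -0.0957, 0.1101]
eef_rot: [-3.139, -0.005, 1.78]
force: [0.2, -0.5, -2.3]
grip_width: 0.0397
```

>>> {"method": "servo_tool", "body": {"rows": [[0.006, -0.034, 0, 0, 0, -0.05, -1], [0.012, -0.068, 0, 0, 0, -0.1, -1], [0.018, -0.102, 0, 0, 0, -0.137, -1], [0.024, -0.136, 0, 0, 0, -0.137, -1], [0.03, -0.17, 0, 0, 0, -0.137, -1], [0.036, -0.2, 0, 0, 0, -0.137, -1], [0.041, -0.225, 0, 0, 0, -0.137, -1], [0.044, -0.24, 0, 0, 0, -0.137, -1]]}}

```text
time_s: 17.87
ee_pos: [0.531, -0.3388, 0.1087]
eef_rot: [-3.138, -0.006, 1.639]
force: [0.0, 0.8, -2.1]
grip_width: 0.04
```

>>> {"method": "servo_tool", "body": {"rows": [[0.002, -0.008, -0.005, 0, 0, 0, -1], [0.003, -0.0125, -0.02, 0, 0, 0, -1], [0.003, -0.0125, -0.035, 0, 0, 0, -1], [0.003, -0.0125, -0.05, 0, 0, 0, -1], [0.003, -0.0125, -0.062, 0, 0, 0, -1], [0.003, -0.0125, -0.072, 0, 0, 0, -1], [0.003, -0.0125, -0.08, 0, 0, 0, -1], [0.003, -0.0125, -0.083, 0, 0, 0, -1]]}}

```text
time_s: 18.53
ee_pos: [0.5335, -0.3507, 0.0241]
eef_rot: [-3.136, -0.007, 1.639]
force: [-0.3, -0.2, -1.4]
grip_width: 0.0399
```

>>> {"method": "servo_tool", "body": {"rows": [[0, 0, -0.001, 0, 0, 0, -1], [0, 0, -0.002, 0, 0, 0, -1], [0, 0, -0.003, 0, 0, 0, -1], [0, 0, -0.003, 0, 0, 0, -1], [0, 0, -0.003, 0, 0, 0, -1], [0, 0, -0.003, 0, 0, 0, -1], [0, 0, -0.003, 0, 0, 0, -1], [0, 0, -0.003, 0, 0, 0, -1]]}}

```text
time_s: 19.2
ee_pos: [0.5337, -0.351, 0.0223]
eef_rot: [-3.137, -0.006, 1.639]
force: [-4.6, 1.6, 6.4]
grip_width: 0.0397
```

Contact with the floor is felt (+6.4 N). I release to 60 mm.

>>> {"method": "servo_tool", "body": {"rows": [[0, 0, 0, 0, 0, 0, -0.1], [0, 0, 0, 0, 0, 0, 0], [0, 0, 0, 0, 0, 0, 0.15], [0, 0, 0, 0, 0, 0, 0.3], [0, 0, 0, 0, 0, 0, 0.3], [0, 0, 0, 0, 0, 0, 0.3], [0, 0, 0, 0, 0, 0, 0.3], [0, 0, 0, 0, 0, 0, 0.3]]}}

```text
time_s: 19.87
ee_pos: [0.5337, -0.3509, 0.0222]
eef_rot: [-3.137, -0.006, 1.639]
force: [-0.6, 0.6, 0.6]
grip_width: 0.0615
```

>>> {"method": "servo_tool", "body": {"rows": [[0, 0, 0.005, 0, 0, 0, 0.3], [0, 0, 0.015, 0, 0, 0, 0.3], [0, 0, 0.03, 0, 0, 0, 0.3], [0, 0, 0.045, 0, 0, 0, 0.3], [0, 0, 0.06, 0, 0, 0, 0.3], [0, 0, 0.07, 0, 0, 0, 0.3], [0, 0, 0.08, 0, 0, 0, 0.4], [0, 0, 0.09, 0, 0, 0, 0.5]]}}

```text
time_s: 20.53
ee_pos: [0.5337, -0.3509, 0.1132]
eef_rot: [-3.137, -0.006, 1.639]
force: [-0.3, 0.4, -0.4]
grip_width: 0.0691
```

>>> {"method": "servo_tool", "body": {"rows": [[-0.01, 0.018, 0, 0, 0, 0, 0.5], [-0.025, 0.047, 0, 0, 0, 0, 0.5], [-0.041, 0.079, 0, 0, 0, 0, 0.5], [-0.057, 0.11, 0, 0, 0, 0, 0.5], [-0.074, 0.142, 0, 0, 0, 0, 0.5], [-0.09, 0.173, 0, 0, 0, 0, 0.5], [-0.103, 0.197, 0, 0, 0, 0, 0.5], [-0.111, 0.213, 0, 0, 0, 0, 0.5]]}}

```text
time_s: 21.2
ee_pos: [0.4213, -0.136, 0.1134]
eef_rot: [-3.137, -0.006, 1.639]
force: [0.2, -0.8, 0.2]
grip_width: 0.0707
```

```bash
python3 - <<'E'
from fit import *
p=cams.camera('scene'); save(p,'s4.png'); B=cloud(p)[0]
print(fit(B,'collet',(.4223,-.138,0),.03)[0][:2],fit(B,'collet',(.534,-.3515,0),.028,zlo=.02)[0][:2])
E
```

```text
[ 0.42302705 -0.1374237 ] [ 0.53546454 -0.35280244]
```

View pics/s4.png

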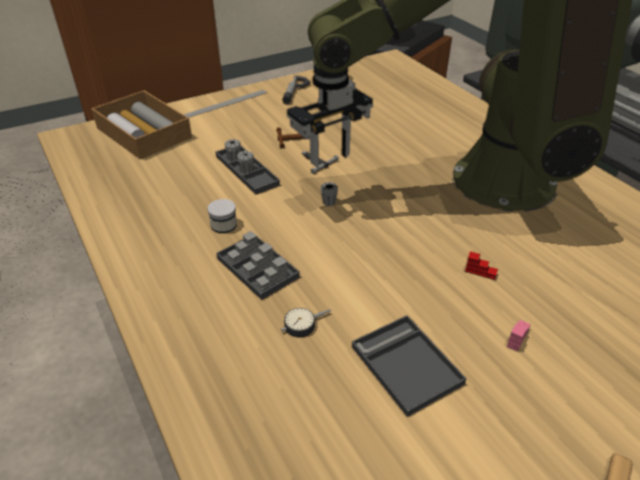

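The first collet stands in the middle compartment at about (245,160). The second, at (330,193), is under the gripper.

>>> {"method": "servo_tool", "body": {"rows": [[0.001, -0.002, -0.01, 0, 0, 0, 0.5], [0.001, -0.002, -0.025, 0, 0, 0, 0.5], [0.001, -0.002, -0.04, 0, 0, 0, 0.5], [0.001, -0.002, -0.055, 0, 0, 0, 0.5], [0.001, -0.002, -0.07, 0, 0, 0, 0.5], [0.001, -0.002, -0.084, 0, 0, 0, 0.5], [0.001, -0.002, -0.092, 0, 0, 0, 0.5], [0.001, -0.002, -0.093, 0, 0, 0, 0.5]]}}

```text
time_s: 21.92
ee_pos: [0.4211, -0.1369, 0.0186]
eef_rot: [-3.134, -0.008, 1.64]
force: [-0.6, 0.0, -0.4]
grip_width: 0.0702
```

>>> {"method": "servo_tool", "body": {"rows": [[0, 0, 0, 0, 0, 0, 0.2], [0, 0, 0, 0, 0, 0, 0], [0, 0, 0, 0, 0, 0, -0.3], [0, 0, 0, 0, 0, 0, -1], [0, 0, 0, 0, 0, 0, -1], [0, 0, 0, 0, 0, 0, -1], [0, 0, 0, 0, 0, 0, -1], [0, 0, 0, 0, 0, 0, -1]]}}

```text
time_s: 22.58
ee_pos: [0.4215, -0.137, 0.0191]
eef_rot: [-3.135, -0.008, 1.64]
force: [1.4, 0.4, 4.5]
grip_width: 0.0399
```

>>> {"method": "servo_tool", "body": {"rows": [[0, 0, 0.005, 0, 0, 0, -1], [0, 0, 0.015, 0, 0, 0, -1], [0, 0, 0.03, 0, 0, 0, -1], [0, 0, 0.045, 0, 0, 0, -1], [0, 0, 0.06, 0, 0, 0, -1], [0, 0, 0.075, 0, 0, 0, -1], [0, 0, 0.085, 0, 0, 0, -1], [0, 0, 0.09, 0, 0, 0, -1]]}}

```text
time_s: 23.25
ee_pos: [0.4218, -0.1371, 0.1107]
eef_rot: [-3.136, -0.007, 1.64]
force: [-0.5, 0.3, -2.6]
grip_width: 0.0397
```

>>> {"method": "servo_tool", "body": {"rows": [[0.008, -0.011, 0, 0, 0, 0, -1], [0.023, -0.032, 0, 0, 0, 0, -1], [0.041, -0.056, 0, 0, 0, 0, -1], [0.059, -0.081, 0, 0, 0, 0, -1], [0.077, -0.106, 0, 0, 0, 0, -1], [0.092, -0.127, 0, 0, 0, 0, -1], [0.102, -0.141, 0, 0, 0, 0, -1], [0.107, -0.148, 0, 0, 0, 0, -1]]}}

```text
time_s: 23.92
ee_pos: [0.5291, -0.2865, 0.1098]
eef_rot: [-3.135, -0.008, 1.639]
force: [-0.3, 0.8, -2.3]
grip_width: 0.0401
```

>>> {"method": "servo_tool", "body": {"rows": [[0, 0, -0.01, 0, 0, 0, -1], [0, 0, -0.025, 0, 0, 0, -1], [0, 0, -0.04, 0, 0, 0, -1], [0, 0, -0.055, 0, 0, 0, -1], [0, 0, -0.066, 0, 0, 0, -1], [0, 0, -0.075, 0, 0, 0, -1], [0, 0, -0.082, 0, 0, 0, -1], [0, 0, -0.085, 0, 0, 0, -1]]}}

```text
time_s: 24.58
ee_pos: [0.5288, -0.2861, 0.0238]
eef_rot: [-3.135, -0.008, 1.639]
force: [0.7, 0.1, -2.0]
grip_width: 0.0396
```

>>> {"method": "servo_tool", "body": {"rows": [[0, 0, -0.001, 0, 0, 0, -1], [0, 0, -0.0015, 0, 0, 0, -1], [0, 0, -0.002, 0, 0, 0, -1], [0, 0, -0.002, 0, 0, 0, -0.1], [0, 0, -0.002, 0, 0, 0, 0.1], [0, 0, -0.002, 0, 0, 0, 0.3], [0, 0, -0.002, 0, 0, 0, 0.3], [0, 0, -0.002, 0, 0, 0, 0.3]]}}

```text
time_s: 25.25
ee_pos: [0.5289, -0.2862, 0.022]
eef_rot: [-3.135, -0.008, 1.639]
force: [-0.8, -0.4, 0.5]
grip_width: 0.0607
```

>>> {"method": "servo_tool", "body": {"rows": [[0, 0, 0, 0, 0, 0, 0.3], [0, 0, 0.01, 0, 0, 0, 0.3], [0, 0, 0.025, 0, 0, 0, 0.3], [0, 0, 0.04, 0, 0, 0, 0.3], [0, 0, 0.055, 0, 0, 0, 0.3], [0, 0, 0.07, 0, 0, 0, 0.3], [0, 0, 0.08, 0, 0, 0, 0.1], [0, 0, 0.09, 0, 0, 0, 0]]}}

```text
time_s: 25.92
ee_pos: [0.529, -0.2862, 0.1134]
eef_rot: [-3.136, -0.007, 1.639]
force: [0.1, -0.1, 0.1]
grip_width: 0.0512
```

>>> {"method": "servo_tool", "body": {"rows": [[-0.012, -0.002, 0, 0, 0, 0.03, 0], [-0.035, -0.005, 0, 0, 0, 0.06, 0], [-0.062, -0.009, 0, 0, 0, 0.1, 0], [-0.09, -0.013, 0, 0, 0, 0.14, 0], [-0.117, -0.017, 0, 0, 0, 0.18, 0], [-0.14, -0.02, 0, 0, 0, 0.2, 0], [-0.156, -0.023, 0, 0, 0, 0.2, 0], [-0.163, -0.024, 0, 0, 0, 0.2, 0]]}}

```text
time_s: 26.58
ee_pos: [0.3644, -0.3105, 0.1137]
eef_rot: [-3.135, -0.008, 1.838]
force: [-0.4, 0.0, -0.1]
grip_width: 0.0467
```

```bash
python3 - <<'E'
from fit import *
p=cams.camera('scene'); save(p,'s5.png'); B=cloud(p)[0]; q=cams.camera('top'); save(q,'t5.png')
print(fit(B,'key',(.3658,-.3104,-1.303),.062))
print(fit(B,'collet',(.534,-.3515,0),.028,zlo=.02)[0][:2],fit(B,'collet',(.5288,-.2847,0),.028,zlo=.02)[0][:2])
E
```

```text
(array([ 0.3657061 , -0.30872404, -1.311414  ]), np.float64(2.0116282467530597), np.float64(1.2023584456302452), 270)
[ 0.53535356 -0.353097  ] [ 0.53057252 -0.28728797]
```

View pics/s5.png

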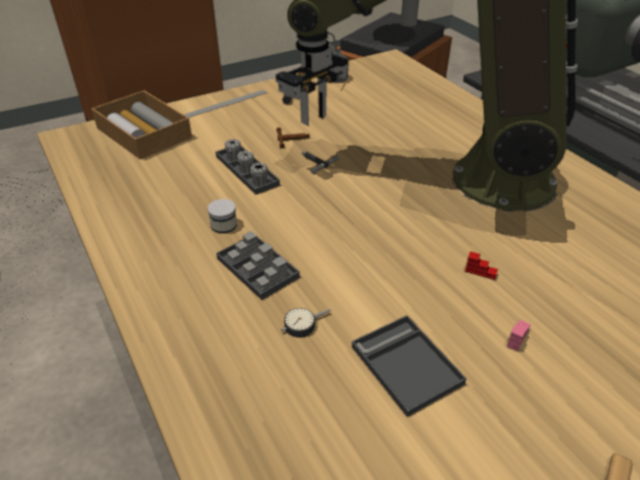

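All three collets are in the tray at about (245,160), and the key is under the gripper at (322,162).

>>> {"method": "servo_tool", "body": {"rows": [[0.0015, 0.001, -0.012, 0, 0, 0, 0], [0.0015, 0.001, -0.03, 0, 0, 0, 0], [0.0015, 0.001, -0.05, 0, 0, 0, 0], [0.0015, 0.001, -0.068, 0, 0, 0, 0], [0.0015, 0.001, -0.084, 0, 0, 0, 0], [0.0015, 0.001, -0.096, 0, 0, 0, 0], [0.0015, 0.001, -0.104, 0, 0, 0, 0], [0.0015, 0.001, -0.108, 0, 0, 0, 0]]}}

```text
time_s: 27.35
ee_pos: [0.3675, -0.3091, 0.0047]
eef_rot: [-3.135, -0.008, 1.838]
force: [0.5, 0.2, -0.1]
grip_width: 0.0471
```

>>> {"method": "servo_tool", "body": {"rows": [[-0.0015, -0.001, -0.001, 0, 0, 0, 0], [-0.0015, -0.001, -0.002, 0, 0, 0, -0.3], [-0.0015, -0.001, -0.002, 0, 0, 0, -0.5], [-0.0015, -0.001, -0.002, 0, 0, 0, -1], [-0.0015, -0.001, -0.002, 0, 0, 0, -1], [-0.0015, -0.001, -0.002, 0, 0, 0, -1], [-0.0015, -0.001, -0.002, 0, 0, 0, -1], [-0.0015, -0.001, -0.002, 0, 0, 0, -1]]}}

```text
time_s: 28.02
ee_pos: [0.3662, -0.3102, 0.003]
eef_rot: [-3.135, -0.008, 1.838]
force: [-0.9, -0.6, 4.3]
grip_width: 0.0149
```

>>> {"method": "servo_tool", "body": {"rows": [[0, 0, 0.004, 0, 0, 0, -1], [0, 0, 0.015, 0, 0, 0, -1], [0, 0, 0.03, 0, 0, 0, -1], [0, 0, 0.05, 0, 0, 0, -1], [0, 0, 0.07, 0, 0, 0, -1], [0, 0, 0.09, 0, 0, 0, -1], [0, 0, 0.105, 0, 0, 0, -1], [0, 0, 0.11, 0, 0, 0, -1]]}}

```text
time_s: 28.68
ee_pos: [0.3668, -0.3107, 0.1159]
eef_rot: [-3.137, -0.005, 1.838]
force: [0.1, -1.0, -1.6]
grip_width: 0.015
```

```bash
python3 - <<'E'
from h import *
p=cams.camera('scene'); save(p,'s6.png')
cv2.imwrite('pics/s6c.png',cv2.resize(p['image'][30:210,220:420],None,fx=3,fy=3,interpolation=2)[:,:,::-1])
E
```

```text
(no output)
```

View pics/s6c.png

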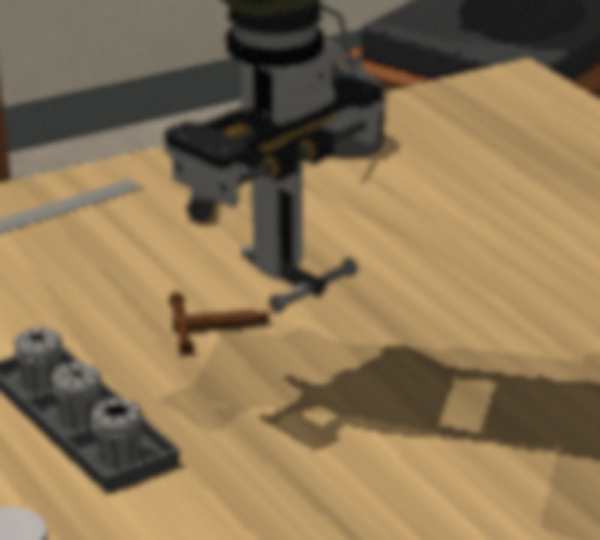

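The key is held level. I carry it to the key tray.

>>> {"method": "servo_tool", "body": {"rows": [[0.004, 0.012, 0, 0, 0, 0.02, -1], [0.011, 0.04, 0, 0, 0, 0.07, -1], [0.02, 0.07, 0, 0, 0, 0.13, -1], [0.028, 0.102, 0, 0, 0, 0.19, -1], [0.037, 0.134, 0, 0, 0, 0.25, -1], [0.045, 0.166, 0, 0, 0, 0.31, -1], [0.054, 0.198, 0, 0, 0, 0.38, -1], [0.063, 0.23, 0, 0, 0, 0.45, -1]]}}

```text
time_s: 29.4
ee_pos: [0.4291, -0.0783, 0.1146]
eef_rot: [-3.136, -0.006, 2.292]
force: [0.3, 0.1, -2.6]
grip_width: 0.0151
```

>>> {"method": "servo_tool", "body": {"rows": [[0.009, 0.033, 0, 0, 0, 0.07, -1], [0.018, 0.066, 0, 0, 0, 0.14, -1], [0.027, 0.099, 0, 0, 0, 0.21, -1], [0.036, 0.132, 0, 0, 0, 0.28, -1], [0.045, 0.165, 0, 0, 0, 0.35, -1], [0.054, 0.197, 0, 0, 0, 0.42, -1], [0.063, 0.228, 0, 0, 0, 0.48, -1], [0.071, 0.256, 0, 0, 0, 0.54, -1]]}}

```text
time_s: 30.07
ee_pos: [0.4993, 0.1802, 0.1135]
eef_rot: [-3.135, -0.008, 2.837]
force: [0.8, 0.2, -2.3]
grip_width: 0.015
```

>>> {"method": "servo_tool", "body": {"rows": [[0.009, 0.032, 0, 0, 0, 0.07, -1], [0.018, 0.064, 0, 0, 0, 0.14, -1], [0.027, 0.095, 0, 0, 0, 0.2, -1], [0.036, 0.125, 0, 0, 0, 0.26, -1], [0.042, 0.15, 0, 0, 0, 0.313, -1], [0.047, 0.166, 0, 0, 0, 0.313, -1], [0.0487, 0.1734, 0, 0, 0, 0.313, -1], [0.0487, 0.1734, 0, 0, 0, 0.313, -1]]}}

```text
time_s: 30.73
ee_pos: [0.547, 0.3549, 0.112]
eef_rot: [-3.135, -0.01, -3.131]
force: [-0.1, -0.7, -3.1]
grip_width: 0.0148
```

```bash
python3 - <<'E'
from h import *
o=ctrl.get_obs();print(o['ee_pos'],o['eef_rot'])
p=cams.camera('scene'); save(p,'s7.png')
E
```

```text
[0.54696813 0.35486993 0.11200664] [-3.13458188 -0.00970252 -3.13143034]
```

View pics/s7.png

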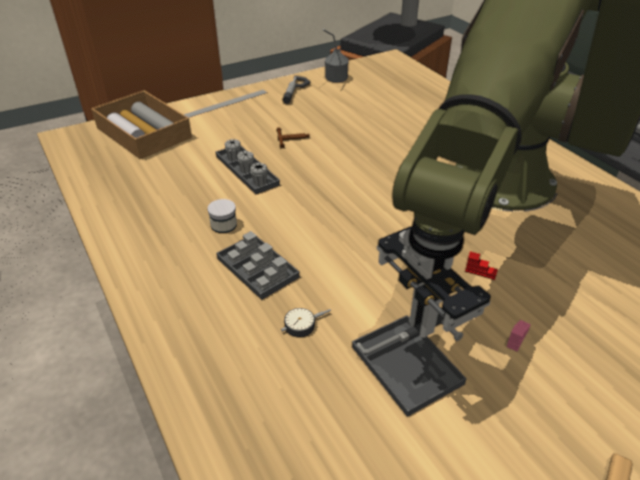

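>>> {"method": "servo_tool", "body": {"rows": [[0.001, -0.001, -0.012, 0, 0, 0, -1], [0.001, -0.001, -0.03, 0, 0, 0, -1], [0.001, -0.001, -0.048, 0, 0, 0, -1], [0.001, -0.001, -0.066, 0, 0, 0, -1], [0.001, -0.001, -0.08, 0, 0, 0, -1], [0.001, -0.001, -0.091, 0, 0, 0, -1], [0.001, -0.001, -0.099, 0, 0, 0, -1], [0.001, -0.001, -0.102, 0, 0, 0, -1]]}}

```text
time_s: 31.45
ee_pos: [0.5478, 0.3522, 0.009]
eef_rot: [-3.134, -0.011, -3.133]
force: [-0.0, -0.4, -2.0]
grip_width: 0.0148
```

>>> {"method": "servo_tool", "body": {"rows": [[0, 0, -0.0005, 0, 0, 0, -1], [0, 0, -0.001, 0, 0, 0, -1], [0, 0, -0.0015, 0, 0, 0, -1], [0, 0, -0.002, 0, 0, 0, -1], [0, 0, -0.0025, 0, 0, 0, -1], [0, 0, -0.0025, 0, 0, 0, -1], [0, 0, -0.0025, 0, 0, 0, -1], [0, 0, -0.0025, 0, 0, 0, -1]]}}

```text
time_s: 32.12
ee_pos: [0.5478, 0.3522, 0.0066]
eef_rot: [-3.134, -0.011, -3.133]
force: [-0.8, 0.3, -2.9]
grip_width: 0.015
```

>>> {"method": "servo_tool", "body": {"rows": [[0, 0, -0.0005, 0, 0, 0, -1], [0, 0, -0.001, 0, 0, 0, -0.75], [0, 0, -0.001, 0, 0, 0, -0.6], [0, 0, -0.001, 0, 0, 0, -0.45], [0, 0, -0.001, 0, 0, 0, -0.3], [0, 0, -0.001, 0, 0, 0, -0.2], [0, 0, -0.001, 0, 0, 0, -0.2], [0, 0, -0.001, 0, 0, 0, -0.2]]}}

```text
time_s: 32.78
ee_pos: [0.5478, 0.3522, 0.0056]
eef_rot: [-3.134, -0.011, -3.133]
force: [-0.3, -0.5, -0.0]
grip_width: 0.0372
```

>>> {"method": "servo_tool", "body": {"rows": [[0, 0, 0.005, 0, 0, 0, -0.2], [0, 0, 0.02, 0, 0, 0, -0.2], [0, 0, 0.04, 0, 0, 0, -0.2], [0, 0, 0.06, 0, 0, 0, -0.2], [0, 0, 0.08, 0, 0, 0, -0.2], [0, 0, 0.1, 0, 0, 0, -0.2], [0, 0, 0.12, 0, 0, 0, -0.2], [0, 0, 0.13, 0, 0, 0, -0.2]]}}

```text
time_s: 33.45
ee_pos: [0.5484, 0.3526, 0.1387]
eef_rot: [-3.135, -0.008, -3.133]
force: [0.3, 1.0, 0.5]
grip_width: 0.0375
```

>>> {"method": "servo_tool", "body": {"rows": [[-0.02, -0.01, 0, 0, 0, 0, 0], [-0.05, -0.02, 0.01, 0, 0, 0, 0], [-0.08, -0.03, 0.02, 0, 0, 0, 0], [-0.11, -0.04, 0.03, 0, 0, 0, 0], [-0.14, -0.05, 0.04, 0, 0, 0, 0], [-0.17, -0.06, 0.05, 0, 0, 0, 0], [-0.19, -0.07, 0.05, 0, 0, 0, 0], [-0.2, -0.07, 0.05, 0, 0, 0, 0]]}}

```text
time_s: 34.12
ee_pos: [0.3467, 0.2817, 0.1893]
eef_rot: [-3.136, -0.007, -3.132]
force: [-0.6, 0.3, -0.5]
grip_width: 0.047
```

```bash
python3 - <<'E'
from fit import *
P={n:cams.camera(n) for n in ['top','scene']}
for n in P: save(P[n],n+'8.png')
A=cloud(P['top'])[0];B=cloud(P['scene'])[0]
import pickle;O=pickle.load(open('P0.pkl','rb'))
T={'jt':(.6637,-.0152,.184),'ct':(.534,-.3515,.078),'kt':(.5459,.3341,.008)}
for n,X in {'top':A,'scene':B}.items():
  for o,mo,t,x,y,ya,rad,zl in [('jawL','jaw','jt',.6544,.0349,.184,.034,.02),('jawM','jaw','jt',.6637,-.0152,.184,.03,.02),('colL','collet','ct',.534,-.3515,0,.028,.02),('colM','collet','ct',.5288,-.2847,0,.028,.02),('key','key','kt',.548,.3536,0,.06,.008)]:
    Z=X
    if o=='key': # inside compartment only
        Z=X[(abs(X[:,0]-.5459)<.055)&(abs(X[:,1]-.3536)<.054)]
    else: Z=X.copy(); Z[:,2]-=.003
    if o=='key': Z=Z.copy(); Z[:,2]-=.003
    v,c,md,k=fit(Z,mo,(x,y,ya),rad,zlo=zl)
    tx,ty,ta=T[t]; d=v[:2]-[tx,ty]; 
    s=X[np.hypot(X[:,0]-v[0],X[:,1]-v[1])<.03]
    print(n,o,v.round(3)[:2],'yaw',(v[2]).round(2) if o[0]!='c' else '','in tray',np.round([np.cos(ta)*d[0]+np.sin(ta)*d[1],-np.sin(ta)*d[0]+np.cos(ta)*d[1]],4),'med',round(md,2),k,'ztop',np.percentile(s[:,2],98).round(4))
for nm in ['dial_gauge','grease_tin']:
  for n in P: print(nm,n,np.array(cams.place_of(P[n],nm)[0]['at'])*[640,480])
im=P['top']['image']
out=[cv2.resize(im[b[1]:b[3],b[0]:b[2]],(400,300),interpolation=2) for b in [(115,175,215,250),(270,125,370,200),(415,180,535,270),(220,130,420,280)]]
cv2.imwrite('pics/c8.png',np.vstack([np.hstack(out[:2]),np.hstack(out[2:])])[:,:,::-1])
E
```

```text
top jawL [0.656 0.033] yaw 0.16 in tray [0.0013 0.0491] med 1.14 173 ztop 0.0468
top jawM [ 0.666 -0.017] yaw 0.21 in tray [ 0.0022 -0.0019] med 1.2 124 ztop 0.0468
top colL [ 0.534 -0.352] yaw  in tray [ 0.    -0.001] med 1.05 301 ztop 0.0519
top colM [ 0.53  -0.287] yaw  in tray [0.0009 0.0647] med 1.11 294 ztop 0.0522
top key [0.546 0.351] yaw 0.01 in tray [0.0001 0.0167] med 1.13 390 ztop 0.0208
scene jawL [0.656 0.035] yaw 0.19 in tray [0.0019 0.0505] med 0.81 286 ztop 0.0458
scene jawM [ 0.661 -0.016] yaw 0.23 in tray [-0.0025 -0.0005] med 0.74 260 ztop 0.0459
scene colL [ 0.535 -0.353] yaw  in tray [ 0.0009 -0.0014] med 1.17 232 ztop 0.0508
scene colM [ 0.531 -0.287] yaw  in tray [0.0016 0.0647] med 1.19 250 ztop 0.0508
scene key [0.545 0.351] yaw 0.01 in tray [-0.0013  0.017 ] med 0.84 650 ztop 0.0202
dial_gauge top [240.128 161.616]
dial_gauge scene [295.808 327.792]
grease_tin top [389.696 162.096]
grease_tin scene [223.68  222.192]
```

View pics/c8.png

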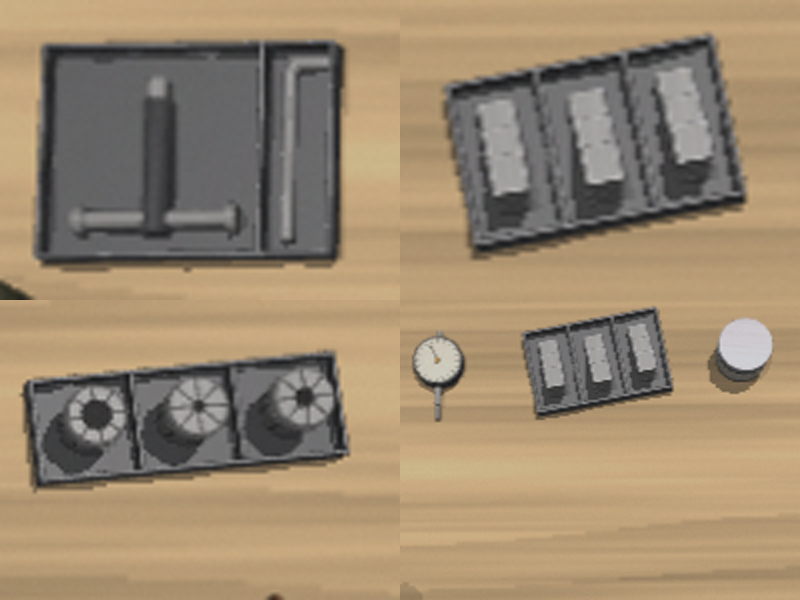

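View pics/scene8.png

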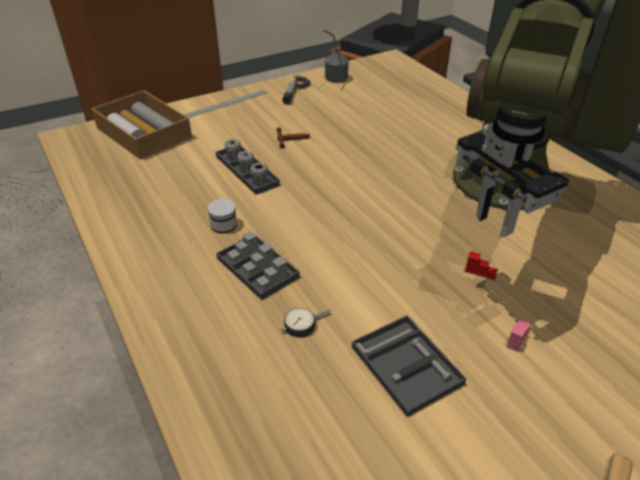

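Every piece is in its compartment within 3 mm of its centre, with tops at the expected heights. The gauge and the tin have not moved, and the gripper is clear.

```bash
python3 -c "
from station import hand_in
print(hand_in())"
```

```text
the job is handed in; nothing more can be done
None
```

All five loose pieces are back in their trays, and I handed the job in at about 34 s of the 120 s. The hand-in reports no verdict, so the result rests on my own last checks:

- **Jaws:** both stand upright in the two empty compartments of the jaw tray. Each is within about 3 mm of its compartment's centre.
- **Collets:** both stand upright in the two empty compartments of the collet tray, within about 2.5 mm of centre.
- **Chuck key:** it lies flat in the wide compartment with its shank along the tray, about 3 mm off centre sideways.
- **Heights:** the tops measured about 46, 51 and 20 mm (jaw, collet, key), up to 1–3 mm above the nominal 45, 49 and 19 mm. That is within the depth noise and agrees with all pieces resting on the tray floors.
- **Bystanders:** the dial gauge and grease tin appear within about 2 pixels (3–4 mm) of where they started. The red, pink and brown look-alikes were not touched.

The only disagreement was between the two cameras: they differ by up to 5 mm along the tray on the middle jaw, which is still well inside its 18 mm tolerance. No check failed.

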